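Pack a fitter's order tray at the trim counter

ROBOT

A 7-joint arm with a two-finger parallel gripper is mounted at the origin on the work surface. World frame = base frame: x ahead of the robot, y to its left, z up, the work surface at z = 0. Lengths are in m, angles in rad, forces in N, time in s.
With the tool pointing down it reaches from about 0.35 to 0.9 m from the base axis. Payload 19.9 kg.
Tool frame: the origin (TCP) lies between the finger pads; the fingertips stand 11 mm ahead of it and the grasp point (between the pads) lies 8 mm behind it; z points along the fingers, y is the line along which they close (so a half turn about z gives the same grasp; the last joint's range is limited). The gripper opens to 94 mm and grips with 3 to 60 N. Pads are 16 mm wide; open, the fingers measure 119 mm over their backs; the gripper's body (75 mm by 177 mm) begins 78 mm behind the grasp point.
Start: joints at [-1.232, 0.417, -0.01, 1.614, 0.005, 1.111, -0.053], TCP at [0.232, 0.58, 0.216] pointing down, gripper open.
Joint ranges: [-2.81, 2.81], [-0.39, 2.02], [-1.27, 1.25], [0.06, 2.57], [-1.19, 4.33], [0.19, 2], [-2.82, 2.82]. Speed limits (rad/s): [1.89, 1.89, 2.39, 2.39, 3.01, 3.01, 3.01].

INTERFACE

Orientations are given as a 3x3 rotation matrix whose columns are the frame's x, y, z axes.
In Python, from rig import ctrl, imaging, nets gives the robot as it stands.
- The arm moves only by the tool carry_out, never from a script. Its argument "series" is a list that holds one entry, the list of rows, each a list of 7 numbers: the shift along the tool's x, y, z normalised to -1 to 1, where 1 is 120 mm, then the turn, a rotation vector about the tool's x, y, z normalised to -1 to 1, where 1 is 60 degrees, then the gripper's target within -1 to 1 (fully open at 1, half-way at 0, shut at -1). In form: [[[dx, dy, dz, ax, ay, az, claw], ...]]. A call has 1 to 20 rows; each row is the pose to reach, as a shift and turn from the pose commanded when the call began, along the tool's axes at that moment; what a row does not reach only later rows make up. A row lasts 1/12 s, in which the tool goes at most 41.7 mm and 7.16 degrees, less where a joint would pass 70% of its speed; a pose out of reach is approached as far as the arm can. A call with a number of a shift or a turn outside -1 to 1 is refused whole. A call with a gripper value outside its range is refused whole. The fingers move at their own pace and stop on an object; "squeeze" is the grip in N (left out, the last holds). Time passes only in rows, so rows that repeat a pose let the fingers close. It gives the time, the measured TCP pose, the force, the opening and the grip force at its end, in the units of the state.
- ctrl.sense(): the state, without advancing time (a new reading comes with each control period).
- imaging.read_camera(name): name is "side" or "top"; returns a dict with "image" (384x512x3 uint8, red, green, blue), "fovy" (degrees; the focal length in pixels is half the picture's height over the tangent of half this angle, whatever the lens; pixels are square), "cx", "cy" (the principal point, pixels), "dist_coeffs" ([k1, k2, p1, p2, k3] as OpenCV has them; the pictures are not rectified), "R" (3x3) and "t" (3): a world point X has camera coordinates R X + t. Camera axes: x right, y down, z forward; pixel columns grow to the right and rows downward; lengths in m; the calibration is good to about 2 mm. A picture is of the moment at which its call begins. There is no depth.
- ctrl.job_done(): hands the job in; it is judged then, once.
Trained networks look in a picture, given as the dict that the camera call returned (one of the last four; its "shot" number tells which), for a name from the list of things; names that differ only in an ending like _2 or _b are one class to them, and where a whole thing is asked for, a point or a joint stands for the part that bears it (a point fixed in the world has none). Each returns a list of dicts, best first, with "p" (0 to 1); they miss things now and then, are a little off and sometimes report something else, mostly with a low value. They report only what shows in the picture. A call takes as long as a camera call. They do not tell look-alikes from the thing itself.
- nets.cut_out(picture, query): "pixels" (384x512 bool, what is visible of it) and "point" ([column, row] in pixels, amid what is visible of it).
The state is a dict: "t": time; "joint_pos": joint angles; "dq": joint speeds; "joint_efforts": joint torques, N m; "eef_pos": TCP position; "ee_rot": TCP orientation; "ft_force": force on the tool from outside, world axes, zero at the start; "torque": the same for the moment, N m; "grip_width": finger opening in m; "grasp_force": force on a finger pad.
Only numpy, scipy, OpenCV 4.12 (cv2) and the standard library are available. Lean on these libraries where they do the work, as an engineer would, in place of code of your own. Each camera call takes 0.05 s, during which the arm holds its last target. There are 200 camera calls.

TASK

Pack the fitter's order: put the longer of the two U-channel trims, the square tube and the white tapping block into the black order tray, each lying on the tray's bottom and none on top of another. Leave everything else on the counter where it lies.

Things in the scene. Friction and masses are not known exactly. Their poses are not given: they have to be found in the camera images.
- tray: Black open-topped order tray, fixed to the red counter. Outside 280 (x) x 240 (y) x 45 mm high, walls 5 mm, floor 5 mm thick; inside 270 x 230 mm, 40 mm deep. Origin: centre of its underside, on the counter; x along its 280 mm side, z up. It stands at the robot's right.
- channel: The longer U-channel trim, bare aluminium, 180 mm long (along its x), 30 mm wide (y), 20 mm high, lying with its open side up; walls and web 4 mm thick, the groove's floor dark, 0.11 kg. Origin: centre of its underside. Can be gripped across its 30 mm width.
- channel_center (a point): Middle of the longer U-channel, 10 mm above its origin; same axes.
- tube: Square aluminium tube with dark plugged ends, 160 mm long (x), 22 x 22 mm, 0.08 kg, lying flat. Origin: centre of its underside.
- tube_center (a point): Middle of the square tube, 11 mm above its origin; same axes.
- block: White plastic tapping block: base 110 (x) x 56 (y) x 26 mm high, with a grip ridge 80 (x) x 26 (y) mm centred on top, from 26 up to 49 mm; 0.2 kg. Origin: centre of its underside. Can be gripped across the ridge.
- block_center (a point): Point in the tapping block, 20 mm above its origin; same axes.
- short_channel: Bystander: U-channel trim of the same section as the longer one (30 x 20 mm, dark groove) but only 90 mm long. Origin: centre of its underside, x along it.
- angle: Bystander: aluminium L-angle trim, 170 mm long (x), flat leg 36 mm wide (y), upright leg 28 mm high along its +y edge. Origin: centre of its underside.
- tape: Bystander: grey tape measure, 65 x 35 x 60 mm, standing beyond the trims. Origin: centre of its underside.
- glue: Bystander: white glue bottle, 56 mm across, 140 mm tall, standing beyond the trims. Origin: centre of its underside.
- screwdriver: Bystander: screwdriver lying beyond the trims, about 200 mm long along its x. Origin: on the counter below its middle.
- samples: Bystander: stack of floor samples, 75 x 148 x 28 mm, left of the trims. Origin: centre of its underside.
Things that resemble listed ones, but are neither listed nor needed, are in the scene too. Leave any red look-alike of the tube alone. What is shaped like the channel but turquoise is not meant.

How it is judged:
At the end, for the whole second after the job is handed in: The longer U-channel, the tube and the block are at rest in the tray: middle points within its inside, at most 9 mm above their height when flat on its floor, lengths level within 10 degrees. The six bystanders are each within 40 mm of where they began (x of channel_center in the frame of tray between -0.135 and 0.135 m and y of channel_center in the frame of tray between -0.115 and 0.115 m and z of channel_center in the frame of tray below 0.024 m and angle between channel_center's own x axis and vertical between 1.396 and 1.745 rad and linear speed of each of channel, tube, block below 0.02 m/s and x of tube_center in the frame of tray between -0.135 and 0.135 m and y of tube_center in the frame of tray between -0.115 and 0.115 m and z of tube_center in the frame of tray below 0.025 m and angle between tube_center's own x axis and vertical between 1.396 and 1.745 rad and x of block_center in the frame of tray between -0.135 and 0.135 m and y of block_center in the frame of tray between -0.115 and 0.115 m and z of block_center in the frame of tray below 0.034 m and angle between block_center's own x axis and vertical between 1.396 and 1.745 rad and distance of each of short_channel, angle, tape, glue, screwdriver, samples from where it was at the start of the episode below 0.04 m); the robot touches nothing.
It also fails if it takes over 70 s, if anything falls off the work surface, if the arm or the gripper's body presses on something with over 40 N, if the wrist force passes 120 N, or if a joint passes its speed limit or range.

## Working session

There is one attempt and no reset: what is moved stays moved. The work goes in short steps, Python scripts to look and compute and a tool call to move; the robot and the scene stay as the last step left them, time stands still between calls to the robot, and variables do not carry over. Pictures are saved under pics/ and viewed, at most 10 in all, crops included, and the job is handed in when it is done.

Besides the shell and the picture viewer there is one more tool, called after "Call:" by a JSON object that holds its "name" and its "arguments", one argument or row to a line. carry_out: Moves the arm, as the interface text tells. Its arguments: {"type":"object","properties":{"series":{"type":"array","items":{"type":"array","items":{"type":"array","items":{"type":"number","minimum":-1,"maximum":1}}}},"squeeze":{"type":"number"}},"required":["series"]}

```bash
mkdir -p pics; cat > h.py <<'E'
import numpy as np, cv2
from rig import ctrl, imaging, nets
def K(p):
    f=p["image"].shape[0]/2/np.tan(np.radians(p["fovy"])/2)
    return np.array([[f,0,p["cx"]],[0,f,p["cy"]],[0,0,1.]])
def w(p,uv,z):
    "pixels -> world at height z"
    uv=np.array(uv,float).reshape(-1,1,2)
    n=cv2.undistortPoints(uv,K(p),np.array(p["dist_coeffs"],float))[:,0]
    R=np.array(p["R"]);t=np.array(p["t"]);C=-R.T@t
    d=np.c_[n,np.ones(len(n))]@R
    return C+d*((z-C[2])/d[:,2])[:,None]
def px(p,X):
    return cv2.projectPoints(np.array(X,float).reshape(-1,3),cv2.Rodrigues(np.array(p["R"]))[0],np.array(p["t"],float),K(p),np.array(p["dist_coeffs"],float))[0][:,0]
def save(p,name,box=None,s=1):
    im=p["image"][:,:,::-1]
    if box: im=im[box[1]:box[3],box[0]:box[2]]
    cv2.imwrite("pics/"+name,cv2.resize(im,None,fx=s,fy=s,interpolation=cv2.INTER_CUBIC))
E
python3 - <<'E'
from h import *
np.set_printoptions(precision=3,suppress=True)
p=imaging.read_camera("top"); save(p,"top0.png",s=1.5)
q=imaging.read_camera("side"); save(q,"side0.png",s=1.5)
for pic,n in((p,"top"),(q,"side")):
    print(n,"cam at",-np.array(pic["R"]).T@np.array(pic["t"]))
H=dict(tray=.045,channel=.02,tube=.022,block=.049)
for k,z in H.items():
    for r in nets.cut_out(p,k):
        m=np.array(r["pixels"]).astype(np.uint8)
        c,s,a=cv2.minAreaRect(cv2.findNonZero(m)); b=cv2.boxPoints((c,s,a))
        print(k,round(r["p"],2),r["point"],"rect",np.round(c),np.round(s),w(p,b,z)[:,:2].round(3).tolist())
s=ctrl.sense(); print(s["eef_pos"],s["ee_rot"],s["t"])
E
```

```text
top cam at [0.357 0.096 1.392]
side cam at [ 0.512 -0.498  0.744]
tray 0.93 [396.1, 223.1] rect [396. 220.] [84. 95.] [[0.354, -0.176], [0.637, -0.23], [0.595, -0.479], [0.316, -0.419]]
tray 0.63 [266.8, 195.4] rect [267. 196.] [51.  8.] [[0.62, 0.077], [0.621, 0.051], [0.464, 0.043], [0.462, 0.068]]
tray 0.34 [114.4, 189.5] rect [112. 189.] [26. 48.] [[0.485, 0.579], [0.633, 0.57], [0.624, 0.49], [0.476, 0.501]]
channel 0.77 [302.9, 205.5] rect [307. 205.] [10. 57.] [[0.431, -0.041], [0.607, -0.057], [0.604, -0.09], [0.428, -0.072]]
channel 0.75 [166.7, 254.1] rect [168. 250.] [57. 12.] [[0.433, 0.429], [0.454, 0.401], [0.312, 0.295], [0.292, 0.323]]
tube 0.85 [246.8, 267.2] rect [245. 268.] [ 8. 53.] [[0.289, 0.198], [0.376, 0.065], [0.355, 0.052], [0.269, 0.184]]
tube 0.78 [267.1, 198.0] rect [268. 195.] [51.  9.] [[0.624, 0.077], [0.626, 0.049], [0.466, 0.04], [0.464, 0.067]]
tube 0.33 [286.5, 131.6] rect [286. 131.] [12. 27.] [[0.711, 0.027], [0.797, 0.014], [0.792, -0.022], [0.705, -0.009]]
tube 0.2 [159.9, 184.0] rect [159. 184.] [36. 21.] [[0.626, 0.44], [0.637, 0.375], [0.524, 0.353], [0.513, 0.418]]
block 0.91 [160.4, 188.2] rect [159. 184.] [35. 20.] [[0.617, 0.432], [0.63, 0.373], [0.524, 0.347], [0.511, 0.406]]
[0.232 0.58  0.216] [[-0.929  0.371 -0.   ]
 [ 0.371  0.929 -0.   ]
 [-0.    -0.    -1.   ]] 0.3
```

View pics/top0.png

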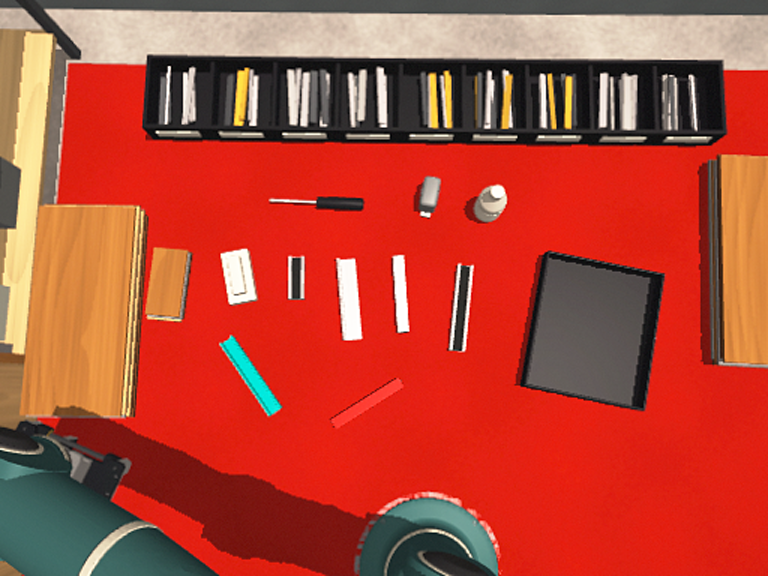

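View pics/side0.png

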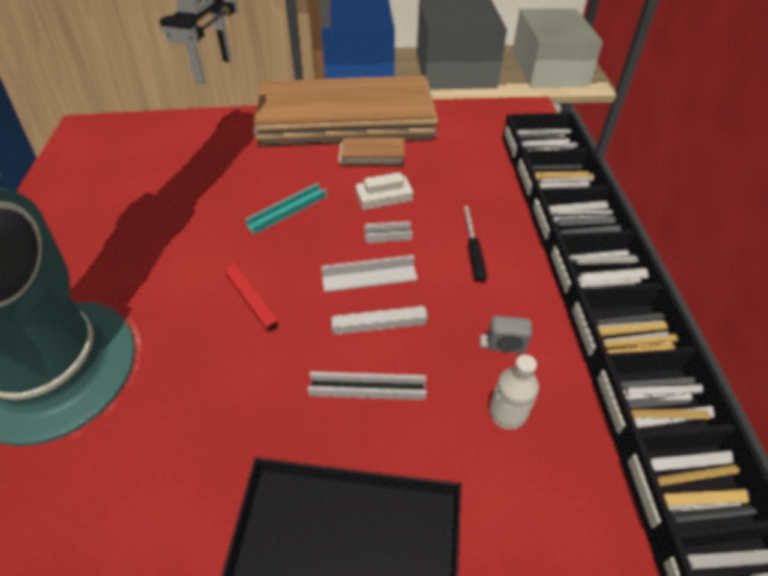

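The pictures, in 512x384 top pixels: channel-shaped pieces are at (307,205), bare and about 178 mm long, at (197,185), bare and about 90 mm, and at (168,250), turquoise. The one meant is at (307,205). Tube-like pieces are at (267,196), bare, and at (245,268), red, so I want the bare one. The wide white strip at (233,199) is the angle, the block is at (159,184) and the tray at (396,220). I'll fit the poses and confirm them in one crop.

```bash
cat >> h.py <<'E'
from scipy.optimize import minimize
BOX=dict(channel=[(.18,.03,0,.02)],tube=[(.16,.022,0,.022)],block=[(.11,.056,0,.026),(.08,.026,.026,.049)],tray=[(.28,.24,0,.045)])
def corners(b,v):
    l,wd,z0,z1=b;c,s=np.cos(v[2]),np.sin(v[2])
    return [(v[0]+c*a*l/2-s*e*wd/2,v[1]+s*a*l/2+c*e*wd/2,z) for z in(z0,z1) for a,e in((-1,-1),(1,-1),(1,1),(-1,1))]
def sil(p,k,v,S=4):
    m=np.zeros((384*S,512*S),np.uint8)
    for b in BOX[k]:
        h=cv2.convexHull(px(p,corners(b,v)).astype(np.float32))
        cv2.fillConvexPoly(m,np.round(((h+.5)*S-.5)*16).astype(np.int32),255,shift=4)
    return cv2.resize(m,(512,384),interpolation=cv2.INTER_AREA)/255.
def mask(p,k,v):
    im=p["image"].astype(np.float32);r,g,b=im[...,0],im[...,1],im[...,2]
    m=((g>.45*r)&(b>.45*r)).astype(np.uint8)
    if k=="tray": m=(r<110).astype(np.uint8)
    near=cv2.dilate((sil(p,k,v)>0).astype(np.uint8),np.ones((13,13)))
    return m*near
def fit(ps,k,v):
    ms=[mask(p,k,v) for p in ps]
    f=lambda x:sum(np.abs(sil(p,k,x)-m).sum()/m.sum() for p,m in zip(ps,ms))
    s=np.array([[0,0,0],[.012,0,0],[0,.012,0],[0,0,.1]])+v
    r=minimize(f,v,method="Nelder-Mead",options=dict(initial_simplex=s,xatol=2e-4,fatol=1e-4))
    return r.x,r.fun
E
cat > a.py <<'E'
from h import *
p=imaging.read_camera("top");q=imaging.read_camera("side")
I=dict(channel=(.517,-.065,-.09),tube=(.545,.058,.05),block=(.57,.39,.22),tray=(.475,-.325,-.2))
im=cv2.resize(p["image"][130:290,120:450,::-1],None,fx=2.4,fy=2.4,interpolation=cv2.INTER_CUBIC)
for k,v in I.items():
    for ps in ([p],[q],[p,q]):
        if k=="tray" and q in ps if False else (k=="tray" and len(ps)==2 or k=="tray" and ps[0] is q): continue
        x,e=fit(ps,k,np.array(v)); print(k,len(ps),x.round(4),round(e,3))
    for b in BOX[k]:
        c=(px(p,corners(b,x))+.5-[120,130])*2.4
        cv2.polylines(im,[c[4:].astype(int)],True,(255,0,255),1)
cv2.imwrite("pics/crop1.png",im)
E
sed -i 's/if k=="tray" and q in ps if False else (k=="tray" and len(ps)==2 or k=="tray" and ps\[0\] is q): continue/if k=="tray" and (len(ps)==2 or ps[0] is q): continue/' a.py
python3 a.py
```

```text
channel 1 [ 0.518  -0.065  -0.1023] 0.074
channel 1 [ 0.5185 -0.0651 -0.094 ] 0.119
channel 2 [ 0.5183 -0.0651 -0.101 ] 0.194
tube 1 [0.5457 0.0604 0.0754] 0.084
tube 1 [0.5449 0.0602 0.0649] 0.139
tube 2 [0.5458 0.0605 0.0742] 0.224
block 1 [0.5765 0.398  0.219 ] 0.047
block 1 [0.5758 0.3971 0.2133] 0.073
block 2 [0.5764 0.398  0.2203] 0.121
tray 1 [ 0.4753 -0.3282 -0.1869] 0.015
```

View pics/crop1.png

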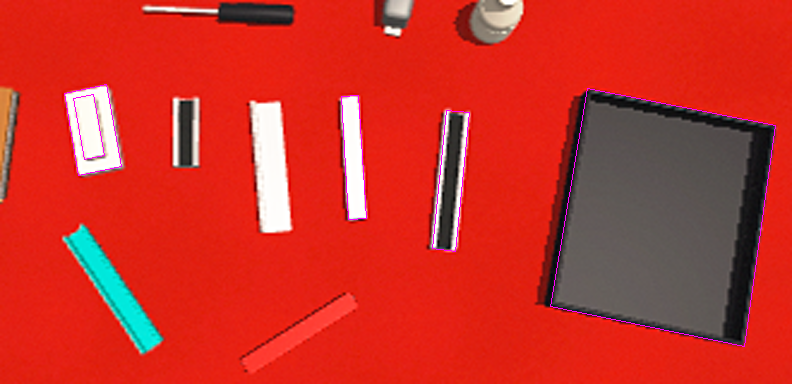

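The outlines sit on the pieces meant: channel at crop (450,180), tube at (353,158), block at (93,130) and tray at (662,217). The short channel (186,132), angle (270,167), turquoise channel and red tube stay untouched. Next is a planner that prints the steps in move units.

```bash
cat > plan.py <<'E'
from h import *
import sys
V=dict(block=(.5764,.398,.2203),tube=(.5458,.0605,.0742),channel=(.5183,-.0651,-.101),tray=(.4753,-.3282,-.1869))
def slot(y,x=0):
    X,Y,a=V["tray"]; return X+x*np.cos(a)-y*np.sin(a),Y+x*np.sin(a)+y*np.cos(a),a
def plan(wps):
    "wps: (x,y,yaw of thing,z); prints calls, shift in units of 120 mm and 60 deg"
    s=ctrl.sense();P=np.array(s["eef_pos"]);R=np.array(s["ee_rot"])
    print("t",round(s["t"],2),"at",P.round(4),"j7",np.round(s["joint_pos"][6],2),"width",round(s["grip_width"],4))
    for x,y,yaw,z in wps:
        for i in range(12):
            d=R.T@(np.array([x,y,z])-P)/.12
            c,sn=np.cos(yaw),np.sin(yaw); G=np.array([[-c,-sn,0],[-sn,c,0],[0,0,-1.]])
            r=cv2.Rodrigues(R.T@G)[0][:,0]/np.radians(60)
            n=max(1,np.abs(d).max()/.98); u=np.round(d/n,3); ru=np.round(r,3)
            if np.abs(u).max()<.004 and np.abs(ru).max()<.006: break
            rows=max(np.linalg.norm(u)*.12/.0417,np.linalg.norm(ru)*60/7.16)
            print(" ",u,ru,"rows",round(rows,1))
            P=P+R@u*.12; R=R@cv2.Rodrigues(ru*np.radians(60))[0]
        print("--",np.round([x,y,z],3))
E
python3 - <<'E'
from plan import *
b=V["block"]; s=slot(.068)
plan([(*b,.2),(*b,.039),(*b,.15),(*s,.15),(*s,.047)])
E
```

```text
t 0.4 at [0.2317 0.5804 0.2163] j7 -0.05 width 0.0938
  [-0.98  -0.105  0.041] [-0.    -0.    -0.573] rows 4.8
  [-0.98  -0.837  0.054] [-0. -0. -0.] rows 3.7
  [-0.742 -0.634  0.041] [-0. -0. -0.] rows 2.8
-- [0.576 0.398 0.2  ]
  [0.   0.   0.98] [-0. -0. -0.] rows 2.8
  [0.    0.    0.362] [-0. -0. -0.] rows 1.0
-- [0.576 0.398 0.039]
  [ 0.     0.    -0.925] [-0. -0. -0.] rows 2.7
-- [0.576 0.398 0.15 ]
  [ 0.362 -0.98   0.   ] [-0.    -0.     0.389] rows 3.3
  [-0.053 -0.98   0.   ] [-0. -0. -0.] rows 2.8
  [-0.053 -0.98   0.   ] [-0. -0. -0.] rows 2.8
  [-0.052 -0.98   0.   ] [-0. -0. -0.] rows 2.8
  [-0.053 -0.98   0.001] [-0. -0. -0.] rows 2.8
  [-0.031 -0.573  0.   ] [-0. -0. -0.] rows 1.7
-- [ 0.488 -0.261  0.15 ]
  [0.    0.    0.859] [-0. -0. -0.] rows 2.5
-- [ 0.488 -0.261  0.047]
```

Call:
{"name": "carry_out", "arguments": {
  "series": [
    [[-0.98, -0.105, 0.04, 0, 0, -0.573, 0.2], [-0.98, -0.105, 0.04, 0, 0, -0.573, 0.2], [-0.98, -0.105, 0.04, 0, 0, -0.573, 0.2], [-0.98, -0.105, 0.04, 0, 0, -0.573, 0.2], [-0.98, -0.105, 0.04, 0, 0, -0.573, 0.2], [-0.98, -0.105, 0.04, 0, 0, -0.573, 0.2]]
  ],
  "squeeze": 40
}}

```text
t: 0.9
eef_pos: [0.337, 0.5246, 0.2116]
ee_rot: [[-0.975, -0.223, -0.0], [-0.223, 0.975, -0.0], [0.0, -0.0, -1.0]]
ft_force: [-0.4, 0.3, -0.3]
grip_width: 0.0582
grasp_force: 0.0
```

Call:
{"name": "carry_out", "arguments": {
  "series": [
    [[-0.98, -0.837, 0.054, 0, 0, 0, 0.2], [-0.98, -0.837, 0.054, 0, 0, 0, 0.2], [-0.98, -0.837, 0.054, 0, 0, 0, 0.2], [-0.98, -0.837, 0.054, 0, 0, 0, 0.2], [-0.98, -0.837, 0.054, 0, 0, 0, 0.2]]
  ]
}}

```text
t: 1.32
eef_pos: [0.4787, 0.4482, 0.2047]
ee_rot: [[-0.978, -0.207, 0.002], [-0.207, 0.978, -0.002], [-0.001, -0.003, -1.0]]
ft_force: [0.1, -0.6, 0.6]
grip_width: 0.0562
grasp_force: 0.0
```

Call:
{"name": "carry_out", "arguments": {
  "series": [
    [[-0.742, -0.634, 0.041, 0, 0, 0, 0.2], [-0.742, -0.634, 0.041, 0, 0, 0, 0.2], [-0.742, -0.634, 0.041, 0, 0, 0, 0.2], [-0.742, -0.634, 0.041, 0, 0, 0, 0.2], [-0.742, -0.634, 0.041, 0, 0, 0, 0.2]]
  ]
}}

```text
t: 1.73
eef_pos: [0.5776, 0.3968, 0.1996]
ee_rot: [[-0.977, -0.212, -0.0], [-0.212, 0.977, -0.001], [0.0, -0.001, -1.0]]
ft_force: [-0.2, 0.4, -0.2]
grip_width: 0.0565
grasp_force: 0.0
```

```bash
python3 - <<'E'
from plan import *
b=V["block"]
plan([(*b,.08),(*b,.039)])
q=imaging.read_camera("side"); save(q,"side1.png",(150,60,350,210),4)
E
```

```text
t 1.73 at [0.5776 0.3968 0.1996] j7 1.13 width 0.0565
  [0.007 0.012 0.98 ] [-0.001 -0.    -0.006] rows 2.8
  [0.001 0.001 0.017] [ 0. -0. -0.] rows 0.0
-- [0.576 0.398 0.08 ]
  [-0.001 -0.001  0.341] [ 0. -0. -0.] rows 1.0
-- [0.576 0.398 0.039]
```

View pics/side1.png

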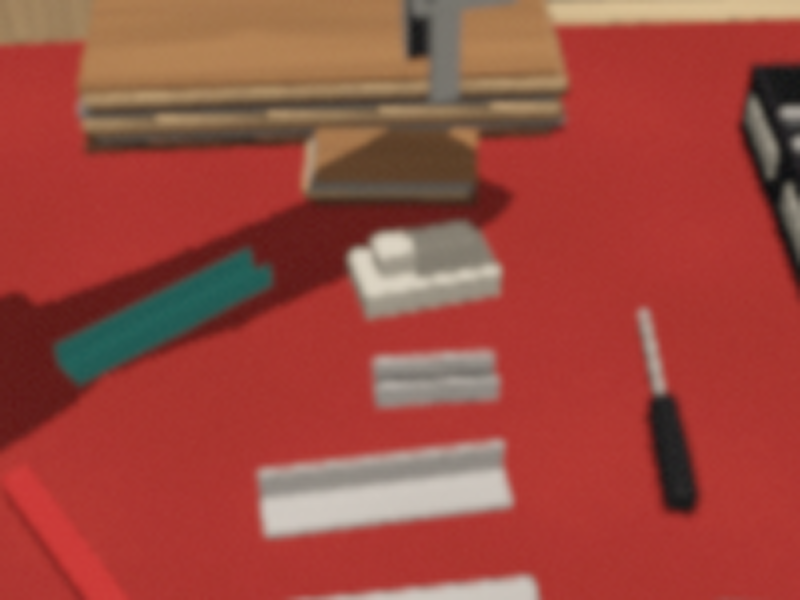

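The crop shows the gripper over the block, which is at (425,260), and the block is unmoved. Now descend and grip.

Call:
{"name": "carry_out", "arguments": {
  "series": [
    [[0.007, 0.012, 0.98, 0, 0, -0.006, 0.2], [0.007, 0.012, 0.98, 0, 0, -0.006, 0.2], [0.007, 0.012, 0.98, 0, 0, -0.006, 0.2], [0.007, 0.012, 0.98, 0, 0, -0.006, 0.2], [0.007, 0.012, 0.98, 0, 0, -0.006, 0.2]]
  ]
}}

```text
t: 2.2
eef_pos: [0.5737, 0.4002, 0.0823]
ee_rot: [[-0.974, -0.225, -0.002], [-0.225, 0.974, -0.001], [0.002, -0.001, -1.0]]
ft_force: [0.7, -0.3, 0.8]
grip_width: 0.056
grasp_force: 0.0
```

Call:
{"name": "carry_out", "arguments": {
  "series": [
    [[0, 0, 0.18, 0, 0, 0, 0.2], [0, 0, 0.35, 0, 0, 0, 0.2], [0, 0, 0.35, 0, 0, 0, 0.2], [0, 0, 0.35, 0, 0, 0, -0.9], [0, 0, 0.35, 0, 0, 0, -0.9], [0, 0, 0.35, 0, 0, 0, -0.9], [0, 0, 0.35, 0, 0, 0, -0.9], [0, 0, 0.35, 0, 0, 0, -0.9], [0, 0, 0.35, 0, 0, 0, -0.9]]
  ]
}}

```text
t: 2.95
eef_pos: [0.5759, 0.3993, 0.0418]
ee_rot: [[-0.975, -0.224, 0.001], [-0.224, 0.975, 0.0], [-0.001, 0.0, -1.0]]
ft_force: [-1.2, -2.8, 9.5]
grip_width: 0.0254
grasp_force: 40.0
```

Call:
{"name": "carry_out", "arguments": {
  "series": [
    [[0, 0, -0.3, 0, 0, 0, -0.9], [0, 0, -0.6, 0, 0, 0, -0.9], [0, 0, -0.93, 0, 0, 0, -0.9], [0, 0, -0.93, 0, 0, 0, -0.9], [0, 0, -0.93, 0, 0, 0, -0.9]]
  ]
}}

```text
t: 3.37
eef_pos: [0.5762, 0.3999, 0.1549]
ee_rot: [[-0.974, -0.225, 0.003], [-0.224, 0.974, 0.002], [-0.004, 0.002, -1.0]]
ft_force: [-0.2, 0.8, -3.5]
grip_width: 0.0255
grasp_force: 40.0
```

```bash
python3 - <<'E'
from plan import *
s=slot(.068)
plan([(*s,.15),(*s,.06),(*s,.046)])
E
```

```text
t 3.37 at [0.5762 0.3999 0.1549] j7 1.14 width 0.0255
  [ 0.368 -0.98   0.005] [0.002 0.003 0.395] rows 3.3
  [-0.053 -0.98   0.007] [ 0.  0. -0.] rows 2.8
  [-0.054 -0.98   0.007] [ 0.  0. -0.] rows 2.8
  [-0.053 -0.98   0.007] [ 0.  0. -0.] rows 2.8
  [-0.054 -0.98   0.006] [ 0.  0. -0.] rows 2.8
  [-0.032 -0.586  0.004] [ 0.  0. -0.] rows 1.7
-- [ 0.488 -0.261  0.15 ]
  [ 0.   -0.    0.75] [ 0.  0. -0.] rows 2.2
-- [ 0.488 -0.261  0.06 ]
  [ 0.    -0.     0.117] [ 0.  0. -0.] rows 0.3
-- [ 0.488 -0.261  0.046]
```

Call:
{"name": "carry_out", "arguments": {
  "series": [
    [[0.09, -0.25, 0, 0, 0, 0.1, -0.9], [0.18, -0.5, 0, 0, 0, 0.2, -0.9], [0.27, -0.75, 0, 0, 0, 0.3, -0.9], [0.368, -0.98, 0, 0, 0, 0.395, -0.9], [0.368, -0.98, 0, 0, 0, 0.395, -0.9]]
  ]
}}

```text
t: 3.78
eef_pos: [0.5583, 0.2679, 0.151]
ee_rot: [[-0.98, 0.199, -0.002], [0.199, 0.98, -0.004], [0.001, -0.004, -1.0]]
ft_force: [0.2, -0.4, -1.9]
grip_width: 0.0254
grasp_force: 40.0
```

Call:
{"name": "carry_out", "arguments": {
  "series": [
    [[-0.02, -0.33, 0, 0, 0, 0, -0.9], [-0.04, -0.66, 0, 0, 0, 0, -0.9], [-0.054, -0.98, 0, 0, 0, 0, -0.9]]
  ]
}}

```text
t: 4.03
eef_pos: [0.5419, 0.1563, 0.1509]
ee_rot: [[-0.983, 0.185, -0.002], [0.185, 0.983, -0.001], [0.002, -0.001, -1.0]]
ft_force: [1.2, -0.3, -1.8]
grip_width: 0.0255
grasp_force: 40.0
```

Call:
{"name": "carry_out", "arguments": {
  "series": [
    [[-0.02, -0.33, 0, 0, 0, 0, -0.9], [-0.04, -0.66, 0, 0, 0, 0, -0.9], [-0.054, -0.98, 0, 0, 0, 0, -0.9]]
  ]
}}

```text
t: 4.28
eef_pos: [0.5264, 0.0392, 0.1512]
ee_rot: [[-0.983, 0.186, -0.002], [0.186, 0.983, -0.0], [0.002, -0.001, -1.0]]
ft_force: [1.0, -0.2, -2.1]
grip_width: 0.0255
grasp_force: 40.0
```

Call:
{"name": "carry_out", "arguments": {
  "series": [
    [[-0.02, -0.33, 0, 0, 0, 0, -0.9], [-0.04, -0.66, 0, 0, 0, 0, -0.9], [-0.054, -0.98, 0, 0, 0, 0, -0.9]]
  ]
}}

```text
t: 4.53
eef_pos: [0.5109, -0.0774, 0.1513]
ee_rot: [[-0.983, 0.186, -0.002], [0.186, 0.983, -0.0], [0.002, -0.0, -1.0]]
ft_force: [1.6, -0.1, -2.5]
grip_width: 0.0256
grasp_force: 40.0
```

Call:
{"name": "carry_out", "arguments": {
  "series": [
    [[-0.02, -0.33, 0, 0, 0, 0, -0.9], [-0.04, -0.66, 0, 0, 0, 0, -0.9], [-0.054, -0.98, 0, 0, 0, 0, -0.9]]
  ]
}}

```text
t: 4.78
eef_pos: [0.4954, -0.194, 0.1514]
ee_rot: [[-0.983, 0.186, -0.002], [0.186, 0.983, 0.0], [0.002, -0.0, -1.0]]
ft_force: [1.5, -0.1, -2.3]
grip_width: 0.0259
grasp_force: 40.0
```

Call:
{"name": "carry_out", "arguments": {
  "series": [
    [[-0.01, -0.25, 0, 0, 0, 0, -0.9], [-0.03, -0.5, 0, 0, 0, 0, -0.9], [-0.032, -0.586, 0, 0, 0, 0, -0.9], [-0.032, -0.586, 0, 0, 0, 0, -0.9], [-0.032, -0.586, 0, 0, 0, 0, -0.9]]
  ]
}}

```text
t: 5.2
eef_pos: [0.4868, -0.2617, 0.1513]
ee_rot: [[-0.982, 0.187, -0.002], [0.187, 0.982, 0.001], [0.002, 0.0, -1.0]]
ft_force: [0.6, 0.2, -2.4]
grip_width: 0.0256
grasp_force: 40.0
```

```bash
python3 - <<'E'
from plan import *
s=slot(.068)
plan([(*s,.07),(*s,.048)])
q=imaging.read_camera("top"); save(q,"top2.png",(300,130,500,280),4)
E
```

```text
t 5.2 at [ 0.4868 -0.2617  0.1513] j7 1.94 width 0.0256
  [-0.01   0.004  0.678] [ 0.    -0.002 -0.001] rows 2.0
-- [ 0.488 -0.261  0.07 ]
  [0.    0.    0.183] [0. 0. 0.] rows 0.5
-- [ 0.488 -0.261  0.048]
```

View pics/top2.png

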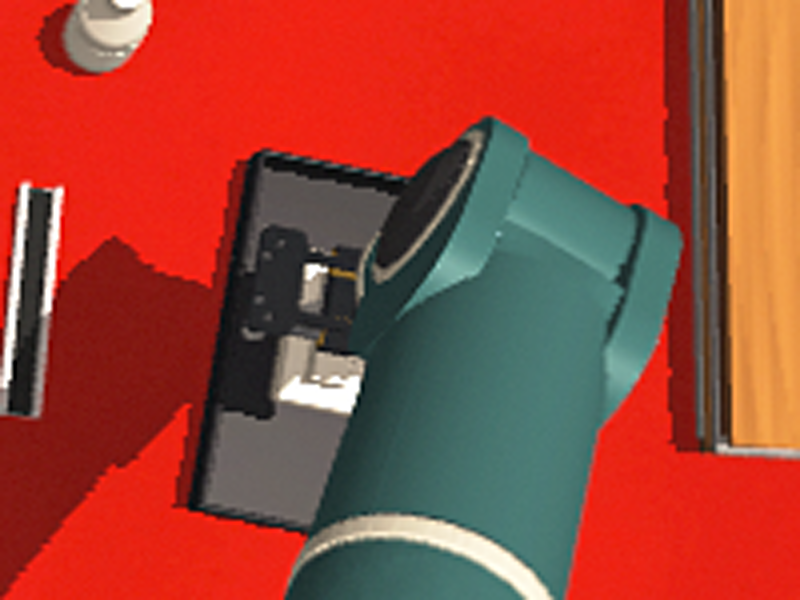

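The block is held over the tray at crop (315,340), aligned with it. Lowering and releasing.

Call:
{"name": "carry_out", "arguments": {
  "series": [
    [[-0.01, 0, 0.3, 0, 0, 0, -0.9], [-0.01, 0, 0.55, 0, 0, 0, -0.9], [-0.01, 0, 0.75, 0, 0, 0, -0.9], [-0.01, 0, 0.85, 0, 0, 0, -0.9], [-0.01, 0, 0.86, 0, 0, 0, -0.9], [-0.01, 0, 0.86, 0, 0, 0, -0.9], [-0.01, 0, 0.86, 0, 0, 0, -0.15], [-0.01, 0, 0.86, 0, 0, 0, -0.15], [-0.01, 0, 0.86, 0, 0, 0, -0.15], [-0.01, 0, 0.6, 0, 0, 0, -0.1], [-0.01, 0, 0.3, 0, 0, 0, 0], [-0.01, 0, 0, 0, 0, 0, 0.2], [-0.01, 0, 0, 0, 0, 0, 0.2], [-0.01, 0, 0, 0, 0, 0, 0.2]]
  ]
}}

```text
t: 6.42
eef_pos: [0.4897, -0.2628, 0.1549]
ee_rot: [[-0.983, 0.186, 0.005], [0.186, 0.983, -0.002], [-0.005, -0.001, -1.0]]
ft_force: [-0.7, -0.1, -1.2]
grip_width: 0.0564
grasp_force: 0.0
```

```bash
python3 - <<'E'
from plan import *
b=V["tube"]
plan([(*b,.15),(*b,.05),(*b,.014)])
E
```

```text
t 6.42 at [ 0.4897 -0.2628  0.1549] j7 1.94 width 0.0564
  [0.015 0.98  0.014] [-0.001  0.004 -0.249] rows 2.8
  [-0.245  0.98   0.015] [-0.  0. -0.] rows 2.9
  [-0.181  0.722  0.011] [-0.  0. -0.] rows 2.1
-- [0.546 0.06  0.15 ]
  [ 0.    -0.     0.833] [-0.  0. -0.] rows 2.4
-- [0.546 0.06  0.05 ]
  [ 0.  -0.   0.3] [-0.  0. -0.] rows 0.9
-- [0.546 0.06  0.014]
```

Call:
{"name": "carry_out", "arguments": {
  "series": [
    [[0.015, 0.98, 0.02, 0, 0, -0.249, 0.2], [0.015, 0.98, 0.02, 0, 0, -0.249, 0.2], [0.015, 0.98, 0.02, 0, 0, -0.249, 0.2], [0.015, 0.98, 0.02, 0, 0, -0.249, 0.2]]
  ]
}}

```text
t: 6.75
eef_pos: [0.5095, -0.1394, 0.1492]
ee_rot: [[-0.997, -0.082, -0.001], [-0.082, 0.997, 0.003], [0.0, 0.003, -1.0]]
ft_force: [0.8, -0.1, -0.5]
grip_width: 0.0562
grasp_force: 0.0
```

Call:
{"name": "carry_out", "arguments": {
  "series": [
    [[-0.245, 0.98, 0, 0, 0, 0, 0.2], [-0.245, 0.98, 0, 0, 0, 0, 0.2], [-0.245, 0.98, 0, 0, 0, 0, 0.2], [-0.245, 0.98, 0, 0, 0, 0, 0.2]]
  ]
}}

```text
t: 7.08
eef_pos: [0.5298, -0.0193, 0.1493]
ee_rot: [[-0.997, -0.081, -0.001], [-0.081, 0.997, 0.002], [0.0, 0.002, -1.0]]
ft_force: [0.7, 0.6, 1.4]
grip_width: 0.0561
grasp_force: 0.0
```

Call:
{"name": "carry_out", "arguments": {
  "series": [
    [[-0.181, 0.722, 0, 0, 0, 0, 0.2], [-0.181, 0.722, 0, 0, 0, 0, 0.2], [-0.181, 0.722, 0, 0, 0, 0, 0.2], [-0.181, 0.722, 0, 0, 0, 0, 0.2], [-0.181, 0.722, 0, 0, 0, 0, 0.2]]
  ]
}}

```text
t: 7.5
eef_pos: [0.5442, 0.061, 0.1493]
ee_rot: [[-0.997, -0.074, -0.001], [-0.074, 0.997, -0.0], [0.001, -0.0, -1.0]]
ft_force: [-0.5, -0.1, 0.1]
grip_width: 0.0565
grasp_force: 0.0
```

```bash
python3 - <<'E'
from plan import *
b=V["tube"]
plan([(*b,.05),(*b,.014)])
q=imaging.read_camera("top"); save(q,"top3.png",(220,130,480,320),3)
E
```

```text
t 7.5 at [0.5442 0.061  0.1493] j7 1.52 width 0.0565
  [-0.014 -0.005  0.827] [-0.    -0.001  0.   ] rows 2.4
-- [0.546 0.06  0.05 ]
  [0.  0.  0.3] [-0.  0.  0.] rows 0.9
-- [0.546 0.06  0.014]
```

View pics/top3.png

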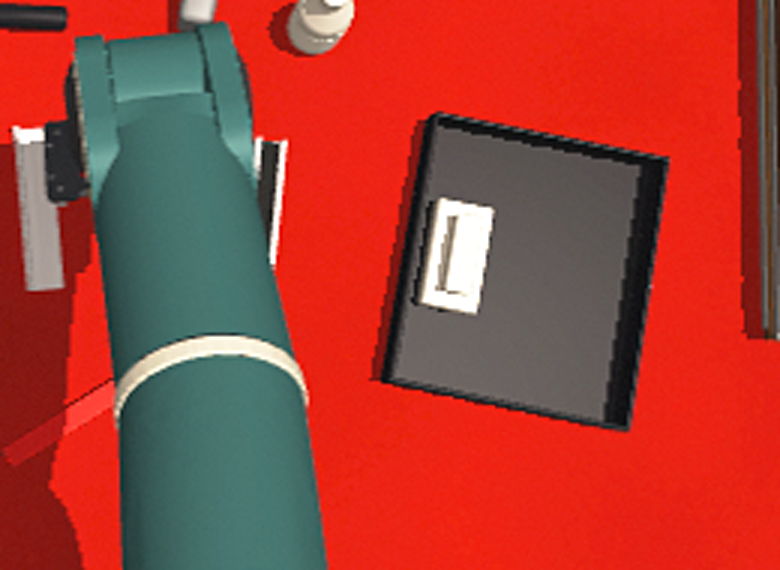

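The block lies flat in the tray at crop (457,255), well clear of where the others go. Now the tube.

Call:
{"name": "carry_out", "arguments": {
  "series": [
    [[-0.014, 0, 0.3, 0, 0, 0, 0.2], [-0.014, 0, 0.6, 0, 0, 0, 0.2], [-0.014, 0, 0.83, 0, 0, 0, 0.2], [-0.014, 0, 0.83, 0, 0, 0, 0.2], [-0.014, 0, 0.83, 0, 0, 0, 0.2]]
  ]
}}

```text
t: 7.97
eef_pos: [0.5456, 0.0598, 0.0499]
ee_rot: [[-0.997, -0.072, -0.002], [-0.072, 0.997, -0.001], [0.002, -0.001, -1.0]]
ft_force: [0.6, 0.1, 0.9]
grip_width: 0.0562
grasp_force: 0.0
```

Call:
{"name": "carry_out", "arguments": {
  "series": [
    [[0, 0, 0.15, 0, 0, 0, 0.2], [0, 0, 0.28, 0, 0, 0, 0.2], [0, 0, 0.29, 0, 0, 0, 0.2], [0, 0, 0.29, 0, 0, 0, -0.9], [0, 0, 0.29, 0, 0, 0, -0.9], [0, 0, 0.29, 0, 0, 0, -0.9], [0, 0, 0.29, 0, 0, 0, -0.9], [0, 0, 0.29, 0, 0, 0, -0.9], [0, 0, 0.29, 0, 0, 0, -0.9]]
  ]
}}

```text
t: 8.72
eef_pos: [0.5465, 0.0612, 0.016]
ee_rot: [[-0.997, -0.074, 0.001], [-0.074, 0.997, 0.0], [-0.001, -0.0, -1.0]]
ft_force: [-2.6, 0.7, 9.4]
grip_width: 0.0216
grasp_force: 40.0
```

Call:
{"name": "carry_out", "arguments": {
  "series": [
    [[0, 0, -0.3, 0, 0, 0, -0.9], [0, 0, -0.6, 0, 0, 0, -0.9], [0, 0, -0.96, 0, 0, 0, -0.9], [0, 0, -0.96, 0, 0, 0, -0.9], [0, 0, -0.96, 0, 0, 0, -0.9]]
  ]
}}

```text
t: 9.13
eef_pos: [0.5475, 0.0614, 0.1331]
ee_rot: [[-0.997, -0.074, 0.004], [-0.074, 0.997, 0.001], [-0.004, 0.0, -1.0]]
ft_force: [0.0, 0.2, -1.0]
grip_width: 0.0216
grasp_force: 40.0
```

```bash
python3 - <<'E'
from plan import *
s=slot(0)
plan([(*s,.15),(*s,.05),(*s,.02)])
E
```

```text
t 9.13 at [0.5475 0.0614 0.1331] j7 1.53 width 0.0216
  [ 0.257 -0.98  -0.045] [0.001 0.004 0.249] rows 2.9
  [-0.004 -0.98  -0.042] [ 0. -0. -0.] rows 2.8
  [-0.003 -0.98  -0.041] [ 0. -0. -0.] rows 2.8
  [-0.001 -0.329 -0.014] [ 0. -0. -0.] rows 0.9
-- [ 0.475 -0.328  0.15 ]
  [-0.     0.     0.833] [ 0. -0. -0.] rows 2.4
-- [ 0.475 -0.328  0.05 ]
  [-0.    0.    0.25] [ 0. -0. -0.] rows 0.7
-- [ 0.475 -0.328  0.02 ]
```

Call:
{"name": "carry_out", "arguments": {
  "series": [
    [[0.08, -0.3, -0.04, 0, 0, 0.08, -0.9], [0.16, -0.62, -0.06, 0, 0, 0.16, -0.9], [0.257, -0.98, -0.08, 0, 0, 0.249, -0.9], [0.257, -0.98, -0.08, 0, 0, 0.249, -0.9]]
  ]
}}

```text
t: 9.47
eef_pos: [0.5221, -0.0657, 0.1397]
ee_rot: [[-0.98, 0.199, -0.002], [0.199, 0.98, -0.002], [0.001, -0.003, -1.0]]
ft_force: [0.2, -1.8, -0.4]
grip_width: 0.0216
grasp_force: 40.0
```

Call:
{"name": "carry_out", "arguments": {
  "series": [
    [[0, -0.33, -0.03, 0, 0, 0, -0.9], [0, -0.66, -0.04, 0, 0, 0, -0.9], [-0.004, -0.98, -0.05, 0, 0, 0, -0.9]]
  ]
}}

```text
t: 9.72
eef_pos: [0.5016, -0.1753, 0.1453]
ee_rot: [[-0.983, 0.185, -0.002], [0.185, 0.983, 0.0], [0.002, -0.0, -1.0]]
ft_force: [0.4, -1.3, -1.1]
grip_width: 0.0216
grasp_force: 40.0
```

Call:
{"name": "carry_out", "arguments": {
  "series": [
    [[0, -0.33, 0, 0, 0, 0, -0.9], [0, -0.66, 0, 0, 0, 0, -0.9], [-0.004, -0.98, 0, 0, 0, 0, -0.9]]
  ]
}}

```text
t: 9.97
eef_pos: [0.48, -0.2914, 0.1452]
ee_rot: [[-0.983, 0.186, -0.002], [0.186, 0.983, 0.0], [0.002, 0.0, -1.0]]
ft_force: [0.6, 0.1, -0.7]
grip_width: 0.0219
grasp_force: 40.0
```

Call:
{"name": "carry_out", "arguments": {
  "series": [
    [[0, -0.2, 0, 0, 0, 0, -0.9], [0, -0.329, 0, 0, 0, 0, -0.9], [0, -0.329, 0, 0, 0, 0, -0.9], [0, -0.329, 0, 0, 0, 0, -0.9]]
  ]
}}

```text
t: 10.3
eef_pos: [0.4732, -0.3286, 0.1451]
ee_rot: [[-0.982, 0.187, -0.002], [0.187, 0.982, 0.001], [0.002, 0.0, -1.0]]
ft_force: [0.4, 0.9, -0.3]
grip_width: 0.0217
grasp_force: 40.0
```

```bash
python3 - <<'E'
from plan import *
s=slot(0)
plan([(*s,.05),(*s,.022)])
q=imaging.read_camera("side"); save(q,"side4.png",(60,180,390,384),2)
E
```

```text
t 10.3 at [ 0.4732 -0.3286  0.1451] j7 2.07 width 0.0217
  [-0.018  0.007  0.792] [ 0.    -0.002 -0.002] rows 2.3
-- [ 0.475 -0.328  0.05 ]
  [-0.    -0.001  0.234] [0. 0. 0.] rows 0.7
-- [ 0.475 -0.328  0.022]
```

View pics/side4.png

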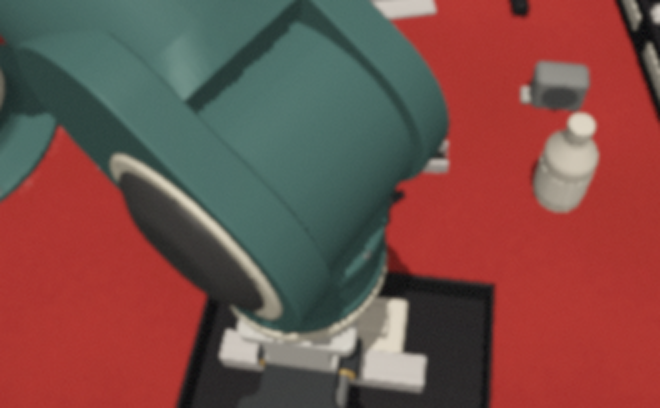

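The tube is held level over the tray at (320,358), with the block behind it. Lower and release.

Call:
{"name": "carry_out", "arguments": {
  "series": [
    [[-0.015, 0, 0.3, 0, 0, 0, -0.9], [-0.015, 0, 0.6, 0, 0, 0, -0.9], [-0.015, 0, 0.8, 0, 0, 0, -0.9], [-0.015, 0, 0.95, 0, 0, 0, -0.9], [-0.015, 0, 1.0, 0, 0, 0, -0.9], [-0.015, 0, 1.0, 0, 0, 0, -0.9], [-0.015, 0, 1.0, 0, 0, 0, -0.9]]
  ]
}}

```text
t: 10.93
eef_pos: [0.4763, -0.3283, 0.0269]
ee_rot: [[-0.983, 0.185, 0.0], [0.185, 0.983, -0.0], [-0.0, -0.0, -1.0]]
ft_force: [-0.2, 0.2, -0.1]
grip_width: 0.0214
grasp_force: 40.0
```

Call:
{"name": "carry_out", "arguments": {
  "series": [
    [[0, 0, 0.01, 0, 0, 0, -0.9], [0, 0, 0.01, 0, 0, 0, -0.25], [0, 0, 0.01, 0, 0, 0, -0.25], [0, 0, 0.01, 0, 0, 0, -0.25], [0, 0, -0.3, 0, 0, 0, -0.25], [0, 0, -0.6, 0, 0, 0, -0.2], [0, 0, -1, 0, 0, 0, 0.2], [0, 0, -1, 0, 0, 0, 0.3], [0, 0, -1, 0, 0, 0, 0.3]]
  ]
}}

```text
t: 11.68
eef_pos: [0.4772, -0.3297, 0.1498]
ee_rot: [[-0.983, 0.186, 0.005], [0.186, 0.983, -0.003], [-0.006, -0.002, -1.0]]
ft_force: [-0.3, -0.3, -0.2]
grip_width: 0.0539
grasp_force: 0.0
```

```bash
python3 - <<'E'
from plan import *
b=V["channel"]
plan([(*b,.14),(*b,.05),(*b,.014)])
E
```

```text
t 11.68 at [ 0.4772 -0.3297  0.1498] j7 2.07 width 0.0539
  [0.033 0.98  0.034] [-0.002  0.005 -0.082] rows 2.8
  [-0.052  0.98   0.036] [ 0.  0. -0.] rows 2.8
  [-0.014  0.269  0.01 ] [ 0.  0. -0.] rows 0.8
-- [ 0.518 -0.065  0.14 ]
  [-0.    0.    0.75] [ 0.  0. -0.] rows 2.2
-- [ 0.518 -0.065  0.05 ]
  [-0.  -0.   0.3] [ 0.  0. -0.] rows 0.9
-- [ 0.518 -0.065  0.014]
```

Call:
{"name": "carry_out", "arguments": {
  "series": [
    [[0.033, 0.98, 0.04, 0, 0, -0.082, 0.3], [0.033, 0.98, 0.04, 0, 0, -0.082, 0.3], [0.033, 0.98, 0.04, 0, 0, -0.082, 0.3], [0.033, 0.98, 0.04, 0, 0, -0.082, 0.3]]
  ]
}}

```text
t: 12.02
eef_pos: [0.4948, -0.2054, 0.1405]
ee_rot: [[-0.996, 0.094, -0.001], [0.094, 0.996, 0.003], [0.001, 0.003, -1.0]]
ft_force: [0.7, 0.3, -0.2]
grip_width: 0.0611
grasp_force: 0.0
```

Call:
{"name": "carry_out", "arguments": {
  "series": [
    [[-0.052, 0.98, 0.03, 0, 0, 0, 0.3], [-0.052, 0.98, 0.03, 0, 0, 0, 0.3], [-0.052, 0.98, 0.03, 0, 0, 0, 0.3], [-0.052, 0.98, 0.03, 0, 0, 0, 0.3]]
  ]
}}

```text
t: 12.35
eef_pos: [0.5125, -0.0891, 0.137]
ee_rot: [[-0.996, 0.094, -0.001], [0.094, 0.996, 0.002], [0.001, 0.002, -1.0]]
ft_force: [1.0, 0.6, -0.3]
grip_width: 0.0612
grasp_force: 0.0
```

Call:
{"name": "carry_out", "arguments": {
  "series": [
    [[-0.014, 0.269, 0, 0, 0, 0, 0.3], [-0.014, 0.269, 0, 0, 0, 0, 0.3], [-0.014, 0.269, 0, 0, 0, 0, 0.3], [-0.014, 0.269, 0, 0, 0, 0, 0.3]]
  ]
}}

```text
t: 12.68
eef_pos: [0.5165, -0.0647, 0.1375]
ee_rot: [[-0.995, 0.101, -0.001], [0.101, 0.995, -0.0], [0.001, -0.0, -1.0]]
ft_force: [0.0, -0.8, 0.6]
grip_width: 0.0612
grasp_force: 0.0
```

```bash
python3 - <<'E'
from plan import *
b=V["channel"]
plan([(*b,.05),(*b,.014)])
q=imaging.read_camera("top"); save(q,"top5.png",(220,130,480,320),3)
E
```

```text
t 12.68 at [ 0.5165 -0.0647  0.1375] j7 1.61 width 0.0612
  [-0.015 -0.002  0.729] [-0.    -0.001 -0.   ] rows 2.1
-- [ 0.518 -0.065  0.05 ]
  [-0.   0.   0.3] [-0.  0. -0.] rows 0.9
-- [ 0.518 -0.065  0.014]
```

View pics/top5.png

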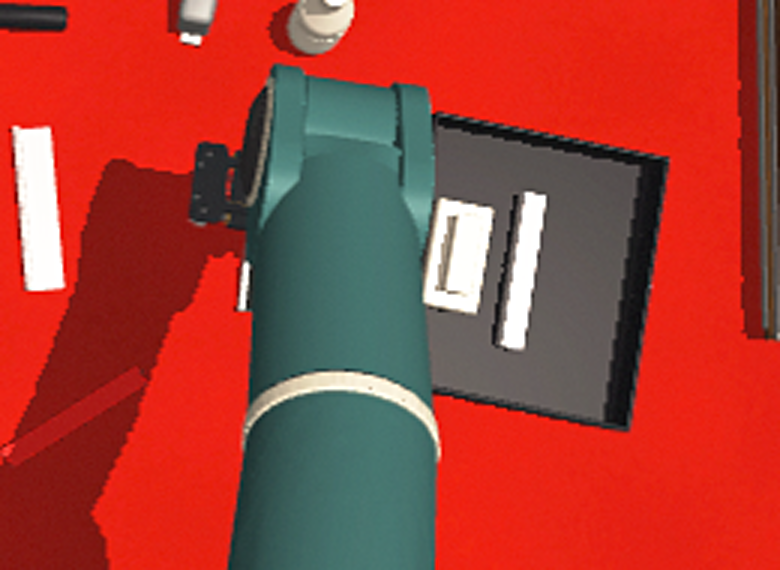

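The tube lies flat at crop (522,270), clear of the block, and the tray's right part is free. Now the channel.

Call:
{"name": "carry_out", "arguments": {
  "series": [
    [[-0.013, 0, 0.3, 0, 0, 0, 0.3], [-0.013, 0, 0.55, 0, 0, 0, 0.3], [-0.013, 0, 0.73, 0, 0, 0, 0.3], [-0.013, 0, 0.73, 0, 0, 0, 0.3], [-0.013, 0, 0.73, 0, 0, 0, 0.3]]
  ]
}}

```text
t: 13.15
eef_pos: [0.5177, -0.0653, 0.05]
ee_rot: [[-0.995, 0.102, -0.002], [0.102, 0.995, -0.0], [0.002, -0.001, -1.0]]
ft_force: [-0.0, 0.8, 0.8]
grip_width: 0.0608
grasp_force: 0.0
```

Call:
{"name": "carry_out", "arguments": {
  "series": [
    [[0, 0, 0.15, 0, 0, 0, 0.3], [0, 0, 0.28, 0, 0, 0, 0.3], [0, 0, 0.29, 0, 0, 0, 0.3], [0, 0, 0.29, 0, 0, 0, -0.9], [0, 0, 0.29, 0, 0, 0, -0.9], [0, 0, 0.29, 0, 0, 0, -0.9], [0, 0, 0.29, 0, 0, 0, -0.9], [0, 0, 0.29, 0, 0, 0, -0.9], [0, 0, 0.29, 0, 0, 0, -0.9]]
  ]
}}

```text
t: 13.9
eef_pos: [0.5188, -0.0644, 0.0161]
ee_rot: [[-0.995, 0.101, 0.001], [0.101, 0.995, -0.0], [-0.001, -0.0, -1.0]]
ft_force: [-0.7, 0.2, 9.6]
grip_width: 0.0297
grasp_force: 40.0
```

Call:
{"name": "carry_out", "arguments": {
  "series": [
    [[0, 0, -0.3, 0, 0, 0, -0.9], [0, 0, -0.6, 0, 0, 0, -0.9], [0, 0, -0.98, 0, 0, 0, -0.9], [0, 0, -0.98, 0, 0, 0, -0.9], [0, 0, -0.98, 0, 0, 0, -0.9]]
  ]
}}

```text
t: 14.32
eef_pos: [0.5197, -0.0644, 0.1356]
ee_rot: [[-0.995, 0.101, 0.005], [0.101, 0.995, 0.0], [-0.005, 0.0, -1.0]]
ft_force: [0.2, -0.9, -1.2]
grip_width: 0.0295
grasp_force: 40.0
```

```bash
python3 - <<'E'
from plan import *
s=slot(-.065)
plan([(*s,.145),(*s,.05),(*s,.022)])
E
```

```text
t 14.32 at [ 0.5197 -0.0644  0.1356] j7 1.62 width 0.0295
  [ 0.068 -0.98  -0.029] [0.001 0.004 0.082] rows 2.8
  [-0.016 -0.98  -0.027] [-0.  0. -0.] rows 2.8
  [-0.013 -0.808 -0.023] [-0.  0. -0.] rows 2.3
-- [ 0.463 -0.392  0.145]
  [ 0.    -0.     0.792] [-0.  0. -0.] rows 2.3
-- [ 0.463 -0.392  0.05 ]
  [ 0.001 -0.     0.233] [-0.  0. -0.] rows 0.7
-- [ 0.463 -0.392  0.022]
```

Call:
{"name": "carry_out", "arguments": {
  "series": [
    [[0.02, -0.3, -0.03, 0, 0, 0.03, -0.9], [0.04, -0.62, -0.05, 0, 0, 0.06, -0.9], [0.068, -0.98, -0.07, 0, 0, 0.082, -0.9], [0.068, -0.98, -0.07, 0, 0, 0.082, -0.9]]
  ]
}}

```text
t: 14.65
eef_pos: [0.4957, -0.1878, 0.1407]
ee_rot: [[-0.981, 0.195, -0.002], [0.195, 0.981, -0.003], [0.001, -0.003, -1.0]]
ft_force: [-0.4, -1.3, -1.5]
grip_width: 0.0293
grasp_force: 40.0
```

Call:
{"name": "carry_out", "arguments": {
  "series": [
    [[0, -0.33, -0.02, 0, 0, 0, -0.9], [-0.01, -0.66, -0.02, 0, 0, 0, -0.9], [-0.016, -0.98, -0.02, 0, 0, 0, -0.9]]
  ]
}}

```text
t: 14.9
eef_pos: [0.4774, -0.2976, 0.1425]
ee_rot: [[-0.983, 0.185, -0.002], [0.185, 0.983, 0.001], [0.002, 0.0, -1.0]]
ft_force: [0.8, -1.4, -0.2]
grip_width: 0.0294
grasp_force: 40.0
```

Call:
{"name": "carry_out", "arguments": {
  "series": [
    [[0, -0.3, 0, 0, 0, 0, -0.9], [-0.01, -0.6, 0, 0, 0, 0, -0.9], [-0.013, -0.808, 0, 0, 0, 0, -0.9], [-0.013, -0.808, 0, 0, 0, 0, -0.9], [-0.013, -0.808, 0, 0, 0, 0, -0.9]]
  ]
}}

```text
t: 15.32
eef_pos: [0.4605, -0.3929, 0.142]
ee_rot: [[-0.982, 0.189, -0.002], [0.189, 0.982, 0.001], [0.002, 0.0, -1.0]]
ft_force: [0.4, 0.6, -0.7]
grip_width: 0.0297
grasp_force: 40.0
```

```bash
python3 - <<'E'
from plan import *
s=slot(-.065)
plan([(*s,.05),(*s,.022)])
q=imaging.read_camera("side"); save(q,"side6.png",(60,180,390,384),2)
E
```

```text
t 15.32 at [ 0.4605 -0.3929  0.142 ] j7 2.19 width 0.0297
  [-0.023  0.011  0.767] [ 0.    -0.002 -0.003] rows 2.2
-- [ 0.463 -0.392  0.05 ]
  [-0.    -0.     0.233] [ 0. -0.  0.] rows 0.7
-- [ 0.463 -0.392  0.022]
```

View pics/side6.png

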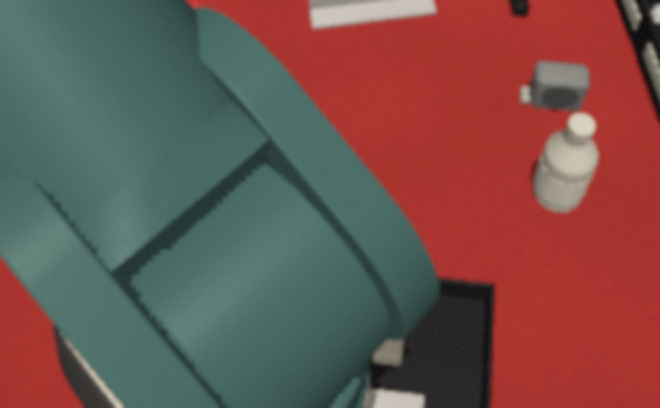

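The arm hides the held channel. The block at (388,350) and the tube at (395,398) are undisturbed, and the bystanders in view stand still. Lower and release, then back off.

Call:
{"name": "carry_out", "arguments": {
  "series": [
    [[-0.02, 0.01, 0.3, 0, 0, 0, -0.9], [-0.02, 0.01, 0.6, 0, 0, 0, -0.9], [-0.02, 0.01, 0.8, 0, 0, 0, -0.9], [-0.02, 0.01, 0.95, 0, 0, 0, -0.9], [-0.02, 0.01, 0.98, 0, 0, 0, -0.9], [-0.02, 0.01, 0.98, 0, 0, 0, -0.9], [-0.02, 0.01, 0.98, 0, 0, 0, -0.9]]
  ]
}}

```text
t: 15.95
eef_pos: [0.465, -0.3909, 0.027]
ee_rot: [[-0.983, 0.185, 0.0], [0.185, 0.983, -0.0], [-0.001, -0.0, -1.0]]
ft_force: [-0.5, 0.4, -0.7]
grip_width: 0.0299
grasp_force: 40.0
```

Call:
{"name": "carry_out", "arguments": {
  "series": [
    [[0, 0, 0.02, 0, 0, 0, -0.9], [0, 0, 0.02, 0, 0, 0, -0.05], [0, 0, 0.02, 0, 0, 0, -0.05], [0, 0, 0.02, 0, 0, 0, -0.05], [0, 0, -0.3, 0, 0, 0, -0.05], [0, 0, -0.6, 0, 0, 0, 0], [0, 0, -1, 0, 0, 0, 0.2], [0, 0, -1, 0, 0, 0, 0.2], [0, 0, -1, 0, 0, 0, 0.2]]
  ]
}}

```text
t: 16.7
eef_pos: [0.4658, -0.3924, 0.1499]
ee_rot: [[-0.983, 0.186, 0.005], [0.186, 0.983, -0.003], [-0.005, -0.002, -1.0]]
ft_force: [0.1, 0.8, 0.7]
grip_width: 0.0565
grasp_force: 0.0
```

Call:
{"name": "carry_out", "arguments": {
  "series": [
    [[0, 0.98, -0.3, 0, 0, 0, 0.2], [0, 0.98, -0.3, 0, 0, 0, 0.2], [0, 0.98, -0.3, 0, 0, 0, 0.2], [0, 0.98, -0.3, 0, 0, 0, 0.2]]
  ]
}}

```text
t: 17.03
eef_pos: [0.489, -0.2688, 0.1835]
ee_rot: [[-0.984, 0.179, 0.002], [0.179, 0.984, 0.002], [-0.002, 0.002, -1.0]]
ft_force: [1.0, 1.9, 0.4]
grip_width: 0.0569
grasp_force: 0.0
```

Call:
{"name": "carry_out", "arguments": {
  "series": [
    [[0, 0.98, 0, 0, 0, 0, 0.2], [0, 0.98, 0, 0, 0, 0, 0.2], [0, 0.98, 0, 0, 0, 0, 0.2], [0, 0.98, 0, 0, 0, 0, 0.2]]
  ]
}}

```text
t: 17.37
eef_pos: [0.5094, -0.1531, 0.1816]
ee_rot: [[-0.984, 0.178, -0.0], [0.178, 0.984, 0.002], [0.001, 0.002, -1.0]]
ft_force: [1.0, 0.9, -0.2]
grip_width: 0.0564
grasp_force: 0.0
```

Call:
{"name": "carry_out", "arguments": {
  "series": [
    [[0, 0.98, 0, 0, 0, 0, 0.2], [0, 0.98, 0, 0, 0, 0, 0.2], [0, 0.98, 0, 0, 0, 0, 0.2], [0, 0.98, 0, 0, 0, 0, 0.2], [0, 0.98, 0, 0, 0, 0, 0.2]]
  ]
}}

```text
t: 17.78
eef_pos: [0.5301, -0.0427, 0.1817]
ee_rot: [[-0.983, 0.183, -0.001], [0.183, 0.983, 0.0], [0.001, 0.0, -1.0]]
ft_force: [-0.1, 0.1, -0.1]
grip_width: 0.0564
grasp_force: 0.0
```

```bash
python3 - <<'E'
from plan import *
p=imaging.read_camera("top"); q=imaging.read_camera("side")
a=cv2.resize(p["image"][120:300,80:480,::-1],(800,360)); b=cv2.resize(q["image"][250:384,100:400,::-1],(537,240))
o=np.zeros((600,800,3),np.uint8);o[:360]=a;o[360:,:537]=b;cv2.imwrite("pics/end.png",o)
s=ctrl.sense();print(s["t"],s["eef_pos"],s["ft_force"])
E
```

```text
17.8833 [ 0.52981136 -0.04536312  0.18189713] [-0.74418525 -0.15949667 -0.69689861]
```

View pics/end.png

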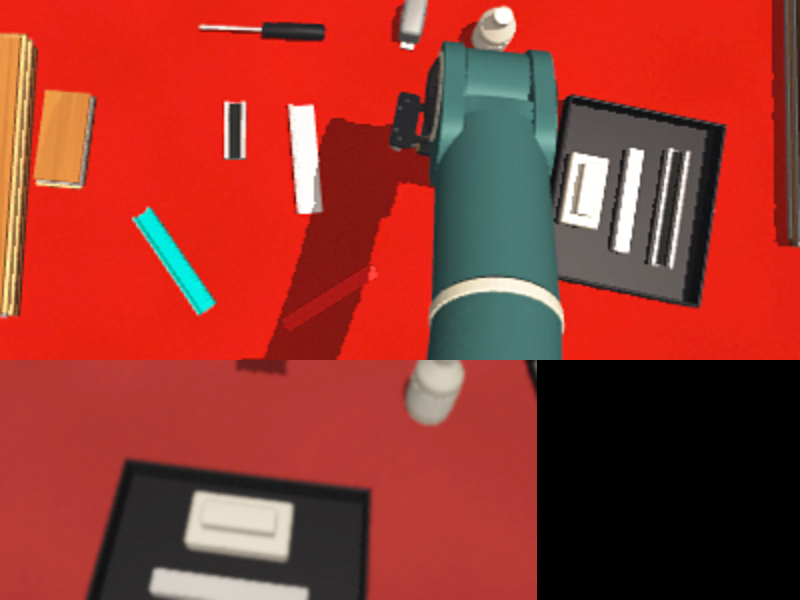

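Block (583,190), tube (628,200) and channel (669,208) lie side by side and flat in the tray. The bystanders are where they were and the arm is clear, so I'm handing in.

```bash
python3 -c "
from rig import ctrl
print(ctrl.job_done())"
```

```text
the job is handed in; nothing more can be done
None
```

The longer U-channel, the square tube and the tapping block lie side by side on the tray's bottom in the last picture, nothing else on the counter appears to have moved, and the job was handed in at about 18 s of the 70 s allowed; no verdict was returned.

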